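Snap the measuring cup back onto the condiment tub

TASK

The red measuring cup that doubles as the cap of the white condiment tub has been rinsed and left mouth down to drain. Lift it across onto the tub's pouring spout, still mouth down, and press it straight down until it clicks over the catches and sits fully home on the collar, then go on pressing firmly with about a kilogram of push (10 N) and finish like that, hand still pressing the cap down. Keep the tub standing upright where it is, do not press so hard that it is crushed, and leave the tumbler, basting pot, tongs and skewer holder where they are.

Things in the scene. Friction and masses are not known exactly. Their poses are not given: they have to be found in the camera images.
- tub: Loose white condiment tub with orange band, 0.47 to 0.63 kg. Jar 84 mm wide; ribbed collar 56 mm wide, its flat top 118 mm up; on it the pouring spout, 32 mm wide to 136 mm up, tapering to 20 mm wide at the top, 150 mm up. Four sprung round catches stand 4 mm out of the spout, 6.5 mm above the collar; they yield to the cap and spring out above its lip. Origin: centre of underside; z up.
- tub_seat (a point): Point on the tub's axis level with the collar's flat top, 118 mm above the tub's underside: the cap's origin comes here when fully home. z up along the tub's axis. The tub is crushed by a push of over 60 N on the cap.
- cap: Red measuring cup = snap cap, 30 g, mouth down. 49 mm wide, 52 mm high, closed flat top; bore 43 mm, 36 mm at a 3 mm inner lip at the mouth. Origin: centre of mouth rim; z to closed top. Set loosely on the spout it rests on the catches, 10 mm above the collar; 6 to 12 N push it some 4 mm over them, then the force drops (click), they pull it down to the collar, a hard stop. 2 mm side play.
- cap_top (a point): Centre of the cap's closed flat top, 52 mm from the mouth rim along the cap's axis.
- tumbler: Bystander: clear glass tumbler standing mouth down, 72 mm in diameter at the rim, 105 mm high. Origin: centre of its underside; z up.
- pot: Bystander: small black cast aluminium basting pot, 119 mm in diameter over the rim, 63 mm high, with a wooden stick handle reaching 170 mm from the centre along the pot's +x. Origin: centre of its underside; z up.
- tongs: Bystander: stainless steel tongs lying locked on the shelf, 320 mm long along their x, 30 mm wide, 18 mm high. Origin: on the shelf under their middle; z up.
- skewers: Bystander: bamboo skewer holder, a cup 76 mm in diameter and 125 mm high, with skewers sticking up to 230 mm above the shelf. Origin: centre of its underside; z up.
- table: The grey melamine shelf all stands on: flat top at height 0, reaching 0.8 m to either side and 1 m ahead of the robot.
Mind the look-alikes: they are no part of the job. Of the things that look like the cap, take the one that is farthest from the robot's base at the start. What is shaped like the tub but blue is not meant.

How it is judged:
By the outcome, as a careful person would: the job done as asked, in the order asked, and still so for the second after the job is handed in, while the arm keeps its last pose, push and grip.
It also fails if it takes over 50 s, if anything falls off the work surface, if the arm or the gripper's body presses on something with over 40 N, if the wrist force passes 120 N, or if a joint passes its speed limit or range.

ROBOT

A 7-joint arm with a two-finger parallel gripper is mounted at the origin on the work surface. World frame = base frame: x ahead of the robot, y to its left, z up, the work surface at z = 0. Lengths are in m, angles in rad, forces in N, time in s.
With the tool pointing down it reaches from about 0.425 to 0.875 m from the base axis. Payload 4.7 kg.
Tool frame: the origin (TCP) lies at the very end of the fingers, on their centre line; the grasp point (between the pads) lies 19 mm behind it; x points along the fingers, z is the direction in which the jaws open and shut, and the axes are right-handed (so a half turn about x gives the same grasp; the last joint's range is limited). The gripper opens to 87 mm and grips with 3 to 60 N. Pads are 19 mm wide; open, the fingers measure 117 mm over their backs; the gripper's body (75 mm by 190 mm) begins 51 mm behind the grasp point.
Start: joints at [-1.206, 0.321, -0.07, 1.45, 0.023, 1.371, -0.057], TCP at [0.223, 0.61, 0.199] pointing down, gripper open.
Joint ranges: [-2.86, 2.86], [-0.3, 2.09], [-1.38, 1.24], [0.06, 2.45], [-1.56, 4.7], [0.09, 2.05], [-2.69, 2.69]. Speed limits (rad/s): [2.57, 2.57, 3.14, 3.14, 3.14, 3.14, 3.14].

INTERFACE

Orientations are given as a rotation vector (axis times angle).
In Python, from bench import telemetry, viewer, workorder gives the robot as it stands.
- The arm moves only by the shell command python3 -m creep 'ROWS' [FORCE]. ROWS is JSON, a list of rows, each an object of numbers: "fingers": the opening, from 0 (shut) to 1 (fully open); "x", "y", "z": the shift along the tool's x, y, z in units of 40 mm (1.0 is 40 mm); "twist": the turn about the tool's x in units of 5 degrees (1.0 is 5 degrees). In form: [{"fingers": .., "x": .., "y": .., "z": .., "twist": ..}, ...]. A call has 1 to 20 rows; each row is the pose to reach, as a shift and turn from the pose commanded when the call began, along the tool's axes at that moment; what a row does not reach only later rows make up. A row lasts 1/12 s, in which the tool goes at most 41.7 mm and 7.16 degrees, less where a joint would pass 70% of its speed; a pose out of reach is approached as far as the arm can. A call with a gripper value outside its range is refused whole. The fingers move at their own pace and stop on an object; FORCE is the grip in N (left out, the last holds). Time passes only in rows, so rows that repeat a pose let the fingers close. It gives the time, the measured TCP pose, the force and the opening at its end, in the units of the state.
- telemetry.get_state(): the state, without advancing time (a new reading comes with each control period).
- viewer.get_image(name): name is "side" or "top"; returns a dict with "pixels" (384x512x3 uint8, red, green, blue), "z_map" (384x512 float32, m along the optical axis (not along the pixel's ray), 0 where there is no reading), "K" (3x3 intrinsics, pixels), "xyz" and "attitude" of the camera in the world. Camera axes: x right, y up, looking along -z (the intrinsics and any distortion apply to the point x, -y, -z); pixel columns grow to the right and rows downward; lengths in m; the calibration is good to about 2 mm. A picture is of the moment at which its call begins.
- workorder.close_job(): hands the job in, once; it reports no verdict.
The state is a dict: "time": time; "joint_positions": joint angles; "qd": joint speeds; "joint_torque": joint torques, N m; "position": TCP position; "tool_rot": TCP orientation; "ft_force": force on the tool from outside, world axes, zero at the start; "torque": the same for the moment, N m; "grip_width": opening from 0.0 (shut) to 1.0 (fully open).
Only numpy, scipy, OpenCV 4.12 (cv2) and the standard library are available. Lean on these libraries where they do the work, as an engineer would, in place of code of your own. Each camera call takes 0.05 s, during which the arm holds its last target.

## Working session

There is one attempt and no reset: what is moved stays moved. The work goes in short steps, Python scripts to look and compute and a shell command to move; the robot and the scene stay as the last step left them, time stands still between calls to the robot, and variables do not carry over. Pictures are saved under pics/ and viewed, and the job is handed in when it is done.

```bash
mkdir -p pics; ls
cat > h.py <<'E'
import numpy as np,cv2
from scipy.spatial.transform import Rotation as R
from bench import telemetry, viewer, workorder
def cap(n,f):
    d=viewer.get_image(n); cv2.imwrite(f'pics/{f}.png',d['pixels'][:,:,::-1]); np.savez(f'pics/{f}.npz',**{k:np.array(v) for k,v in d.items()}); return d
def rot(a):
    a=np.array(a,float)
    return a if a.shape==(3,3) else R.from_rotvec(a).as_matrix() if a.shape==(3,) else R.from_quat(a).as_matrix()
def cloud(d):
    K=np.array(d['K']);z=np.array(d['z_map']);v,u=np.mgrid[:z.shape[0],:z.shape[1]]
    p=np.stack([(u-K[0,2])/K[0,0]*z,-(v-K[1,2])/K[1,1]*z,-z],-1)
    P=p@rot(d['attitude']).T+np.array(d['xyz']); P[z==0]=np.nan
    return P
E
python3 - <<'E'
from h import *
s=telemetry.get_state();print(s)
print(R.from_rotvec(s['tool_rot']).as_matrix().round(3))
for n in('side','top'):
    d=cap(n,n+'0');print(n,{k:d[k] for k in d if k not in('pixels','z_map')})
E
```

```text
pics
{'time': 0.0, 'joint_positions': array([-1.20586592,  0.32180586, -0.07004601,  1.45168518,  0.02262487,
        1.37079724, -0.05690709]), 'qd': array([ 8.95794565e-04, -8.95463520e-04,  9.94382359e-04,  1.45254019e-04,
       -1.76493666e-05, -4.11973034e-04, -2.33930972e-03]), 'joint_torque': array([-3.94830695e-04, -4.91292679e+01, -4.03837385e-01, -3.12530637e+01,
       -6.37247809e-02,  4.39531286e-02,  1.72522869e-04]), 'position': array([0.22326455, 0.6098104 , 0.19766728]), 'tool_rot': array([-0.94818974,  1.3565169 ,  0.94620131]), 'ft_force': array([ 0.53018149, -0.12928536,  0.92197819]), 'torque': array([0.01716202, 0.00629539, 0.00656031]), 'grip_width': 1.0029414134770562}
[[-0.001 -0.939  0.344]
 [-0.002  0.344  0.939]
 [-1.    -0.    -0.002]]
side {'K': array([[463.34419656,   0.        , 255.29380127],
       [  0.        , 463.34419656, 193.49040418],
       [  0.        ,   0.        ,   1.        ]]), 'xyz': array([-0.22307602, -0.80192016,  0.80089457]), 'attitude': array([ 0.95075596, -0.39766054, -0.71879441])}
top {'K': array([[449.6111873 ,   0.        , 261.6376935 ],
       [  0.        , 449.6111873 , 194.09540947],
       [  0.        ,   0.        ,   1.        ]]), 'xyz': array([ 0.44020074, -0.02008755,  1.32540838]), 'attitude': array([ 0.11008734, -0.07001225, -1.59128158])}
```

View pics/side0.png

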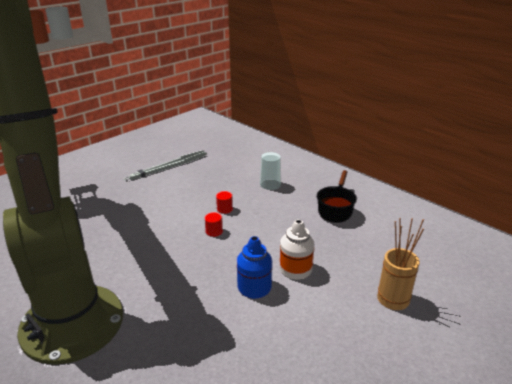

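View pics/top0.png

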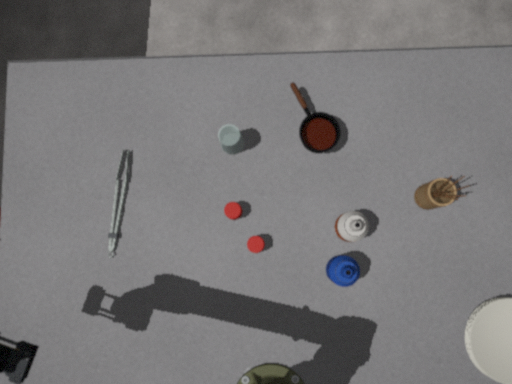

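The side view shows red cups at (225,202) and (214,224), the white tub at (297,250) and the blue one at (254,268). In the top view the cups are at (233,210) and (256,244), the tub at (352,225) and the blue one at (343,270).

```bash
python3 - <<'E'
from h import *
from scipy.optimize import least_squares
def fitc(p,r=None):
    f=lambda q: np.hypot(p[:,0]-q[0],p[:,1]-q[1])-(q[2] if r is None else r)
    x0=[*p[:,:2].mean(0)]+([.03] if r is None else [])
    return least_squares(f,x0,loss='soft_l1',f_scale=.002).x
for n in('top0','side0'):
    d=dict(np.load(f'pics/{n}.npz'));P=cloud(d);im=d['pixels'].astype(int)
    print(n,'table z',np.nanmedian(P[...,2]))
    red=((im[...,0]>120)&(im[...,1]<60)&(im[...,2]<60)).astype(np.uint8)
    k,l,st,c=cv2.connectedComponentsWithStats(red)
    for i in range(1,k):
        if st[i,4]<100: continue
        p=P[l==i];p=p[~np.isnan(p[:,0])];zt=np.percentile(p[:,2],95)
        t=p[p[:,2]>zt-.006]
        s=p[(p[:,2]<zt-.008)&(p[:,2]>.006)]
        print('red',c[i].round(),st[i,4],'ztop',zt,'topmid',(t.min(0)+t.max(0))/2,'ext',np.ptp(t,axis=0),'sidefit',fitc(s,.0245) if len(s)>20 else None)
    # tub
    w=(352,225) if n=='top0' else (297,250)
    q=P[w[1]-40:w[1]+40,w[0]-40:w[0]+40].reshape(-1,3);cc=im[w[1]-40:w[1]+40,w[0]-40:w[0]+40].reshape(-1,3)
    ok=(~np.isnan(q[:,0]))&~((cc[:,2]>cc[:,0]+25))&(q[:,2]>.01);q=q[ok]
    for a,b in((.02,.08),(.1,.116),(.114,.122),(.122,.135),(.14,.156)):
        s=q[(q[:,2]>a)&(q[:,2]<b)]
        if len(s)>5: print('tub',a,b,len(s),'mid',(s.min(0)+s.max(0))/2,'ext',np.ptp(s,axis=0),fitc(s), fitc(s,.042) if b<.1 else '')
E
python3 - <<'E'
import cv2
a=cv2.imread('pics/top0.png')[180:300,210:400];b=cv2.imread('pics/side0.png')[180:310,190:340]
cv2.imwrite('pics/c0.png',cv2.resize(a,None,fx=4,fy=4,interpolation=2));cv2.imwrite('pics/c1.png',cv2.resize(b,None,fx=4,fy=4,interpolation=2))
E
```

```text
top0 table z -0.000805364155418431
red [234. 210.] 108 ztop 0.054870938585340125 topmid [0.54187518 0.09309331 0.05354399] ext [0.04291145 0.04020482 0.00918586] sidefit None
tub 0.02 0.08 83 mid [ 0.4666772  -0.21097919  0.05045216] ext [0.11935943 0.03304743 0.0590627 ] [ 0.4887072  -0.23817279  0.04270382] [ 0.48855675 -0.23737564]
tub 0.1 0.116 190 mid [ 0.48842487 -0.23654653  0.10801162] ext [0.06988516 0.06695201 0.01595724] [ 0.4888432  -0.23829899  0.03030992] 
tub 0.114 0.122 203 mid [ 0.48913404 -0.23708792  0.11798282] ext [0.05634035 0.0561743  0.0079375 ] [ 0.48912192 -0.2377708   0.02338127] 
tub 0.122 0.135 32 mid [ 0.48591412 -0.23175279  0.12851764] ext [0.03964894 0.04126605 0.01254546] [ 0.48951338 -0.23748453  0.01759425] 
tub 0.14 0.156 87 mid [ 0.48914072 -0.23637869  0.14799537] ext [0.02628609 0.02609666 0.01571434] [ 0.48908805 -0.23598793  0.00952208] 
side0 table z -0.0003872206080047791
red [135.  15.] 127 ztop 0.3046919686494207 topmid [1.16604551 1.46182002 0.30309453] ext [0.15771272 0.02679371 0.00849291] sidefit [1.15320309 1.47321683]
red [143.  65.
[... 900 characters left out ...]
5 mid [ 0.53887043 -0.21051062  0.04995239] ext [0.37347811 0.14563799 0.05980367] [ 0.57442644 -0.17584883  0.14144181] [ 0.49315479 -0.2390841 ]
tub 0.1 0.116 229 mid [ 0.44959192 -0.24186246  0.10799744] ext [0.14339542 0.06527915 0.01595612] [ 0.49175497 -0.24018378  0.02810094] 
tub 0.114 0.122 161 mid [ 0.49006827 -0.23934343  0.11804439] ext [0.05680245 0.05885662 0.00780157] [ 0.49357185 -0.23819177  0.02390959] 
tub 0.122 0.135 70 mid [ 0.48885444 -0.24083303  0.12843354] ext [0.03010288 0.03119891 0.0125432 ] [ 0.49251301 -0.23871082  0.01651692] 
tub 0.14 0.156 77 mid [ 0.44114715 -0.23605401  0.14557109] ext [0.12096717 0.03361103 0.01106634] [ 0.48870058 -0.24141079  0.00883945]
```

View pics/c0.png

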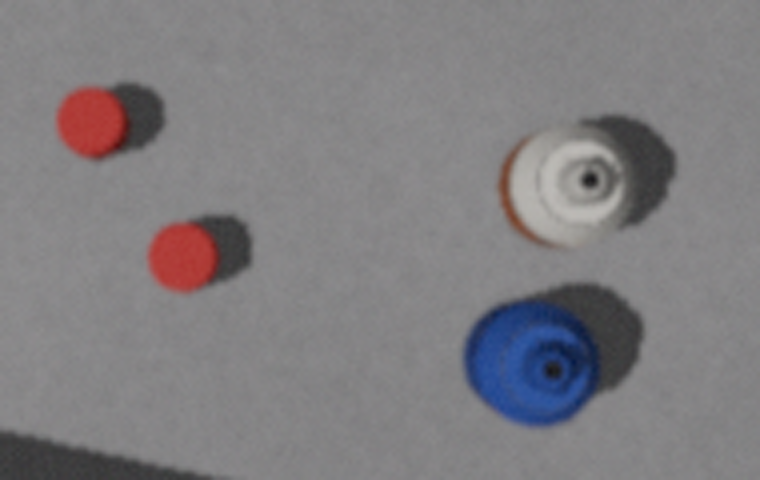

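View pics/c1.png

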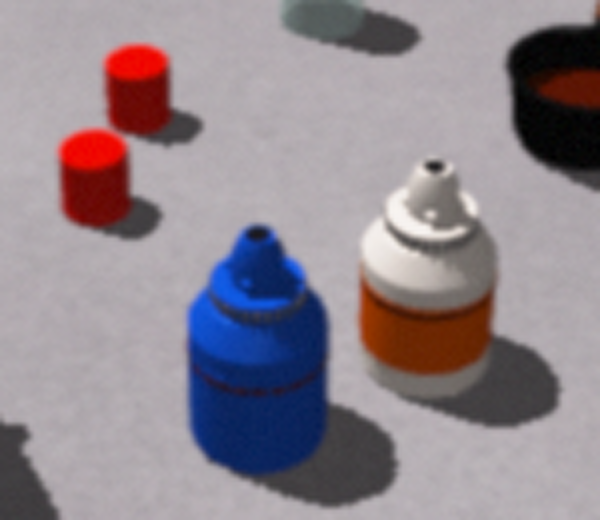

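```bash
cat >> h.py <<'E'
def ray(d,u,v,z):
    K=np.array(d['K']);r=rot(d['attitude'])@np.array([(u-K[0,2])/K[0,0],-(v-K[1,2])/K[1,1],-1]);o=np.array(d['xyz'])
    return (o+r*(z-o[2])/r[2]).round(4)
E
python3 - <<'E'
from h import *
t=dict(np.load('pics/top0.npz'));s=dict(np.load('pics/side0.npz'))
f=lambda a,o:(a[0]/4+o[0]-.375,a[1]/4+o[1]-.375)
for nm,a,b,z in(('cap',(92,122),(138,64),.052),('near',(183,257),(95,150),.052),('spout',(590,180),(433,167),.150),('collar',(581,181),(432,219),.118),('bluespout',(553,370),(259,234),.15)):
    print(nm,ray(t,*f(a,(210,180)),z),ray(s,*f(b,(190,180)),z))
for d in(t,s):
    im=d['pixels'].astype(int);P=cloud(d)
    m=(P[...,2]>.046)&(P[...,2]<.06)&(im[...,0]>im[...,1]+60)&(abs(P[...,1])<.3)
    for x0,y0 in((.54,.09),(.44,.03)):
        p=P[m&(np.hypot(P[...,0]-x0,P[...,1]-y0)<.05)];print(len(p),p.mean(0),(p.min(0)+p.max(0))/2,np.ptp(p,axis=0))
E
```

```text
cap [0.5429 0.0943 0.052 ] [0.5419 0.0876 0.052 ]
near [0.4461 0.0314 0.052 ] [0.4461 0.0258 0.052 ]
spout [ 0.4898 -0.2379  0.15  ] [ 0.4901 -0.2392  0.15  ]
collar [ 0.4906 -0.2379  0.118 ] [ 0.4838 -0.2459  0.118 ]
bluespout [ 0.3685 -0.2088  0.15  ] [ 0.3703 -0.2113  0.15  ]
221 [0.54272137 0.09554256 0.05137109] [0.54342483 0.09622941 0.05248442] [0.04601076 0.04647702 0.01238297]
221 [0.44575886 0.03196094 0.05141767] [0.44580175 0.03246692 0.05198834] [0.04503597 0.04536693 0.01149051]
119 [0.54451595 0.09120607 0.05015939] [0.54536181 0.09278073 0.05007999] [0.04935727 0.05349437 0.00703653]
152 [0.4462355  0.02764958 0.05018751] [0.44708519 0.02858153 0.05059284] [0.05077709 0.04872855 0.00870434]
```

The target cap is at about (0.543, 0.093) and the near look-alike at (0.446, 0.031), so the target is the farther one (0.55 m against 0.45 m). The tub axis is at about (0.490, -0.238). The current jaw direction is clear of everything, so no twist is needed. First I'll move above the cap.

```bash
python3 -m creep '[{"fingers":1,"x":1.95,"y":-11.95,"z":-9.36,"twist":0},{"fingers":1,"x":1.95,"y":-11.95,"z":-9.36,"twist":0},{"fingers":1,"x":1.95,"y":-11.95,"z":-9.36,"twist":0},{"fingers":1,"x":1.95,"y":-11.95,"z":-9.36,"twist":0},{"fingers":1,"x":1.95,"y":-11.95,"z":-9.36,"twist":0},{"fingers":1,"x":1.95,"y":-11.95,"z":-9.36,"twist":0},{"fingers":1,"x":1.95,"y":-11.95,"z":-9.36,"twist":0},{"fingers":1,"x":1.95,"y":-11.95,"z":-9.36,"twist":0},{"fingers":1,"x":1.95,"y":-11.95,"z":-9.36,"twist":0},{"fingers":1,"x":1.95,"y":-11.95,"z":-9.36,"twist":0},{"fingers":1,"x":1.95,"y":-11.95,"z":-9.36,"twist":0},{"fingers":1,"x":1.95,"y":-11.95,"z":-9.36,"twist":0},{"fingers":1,"x":1.95,"y":-11.95,"z":-9.36,"twist":0},{"fingers":1,"x":1.95,"y":-11.95,"z":-9.36,"twist":0},{"fingers":1,"x":1.95,"y":-11.95,"z":-9.36,"twist":0},{"fingers":1,"x":1.95,"y":-11.95,"z":-9.36,"twist":0},{"fingers":1,"x":1.95,"y":-11.95,"z":-9.36,"twist":0},{"fingers":1,"x":1.95,"y":-11.95,"z":-9.36,"twist":0},{"fingers":1,"x":1.95,"y":-11.95,"z":-9.36,"twist":0}]'
python3 - <<'E'
from h import *
s=telemetry.get_state();print(s['position'],s['joint_positions'],s['time']);print(rot(s['tool_rot']).round(3))
cap('side','side1')
a=cv2.imread('pics/side1.png')[120:300,150:350];cv2.imwrite('pics/c2.png',cv2.resize(a,None,fx=3,fy=3,interpolation=2))
E
```

```text
time: 1.68
position: [0.5429, 0.0965, 0.1206]
tool_rot: [-0.948, 1.354, 0.95]
ft_force: [0.4, -0.2, 0.5]
grip_width: 0.998
[0.54287245 0.09653654 0.12063377] [-0.55639779  0.1674431   0.36817138  1.81188538 -0.06608312  1.17454469
  1.05544973] 1.6833
[[-0.001 -0.94   0.341]
 [ 0.001  0.341  0.94 ]
 [-1.     0.001  0.001]]
```

View pics/c2.png

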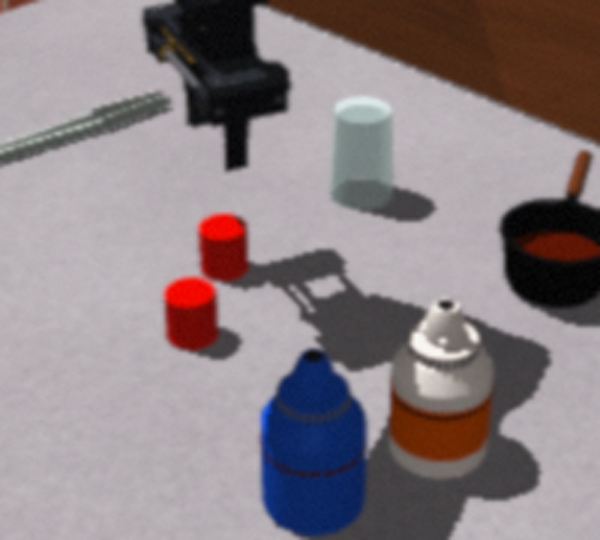

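The gripper hangs above the far cup (crop 225,245) and everything else is where it was. Next I'll descend, then close.

```bash
python3 -m creep '[{"fingers":1,"x":1.0,"y":-0.03,"z":-0.08,"twist":0},{"fingers":1,"x":2.0,"y":-0.03,"z":-0.08,"twist":0},{"fingers":1,"x":2.6,"y":-0.03,"z":-0.08,"twist":0},{"fingers":1,"x":2.6,"y":-0.03,"z":-0.08,"twist":0},{"fingers":1,"x":2.6,"y":-0.03,"z":-0.08,"twist":0},{"fingers":1,"x":2.6,"y":-0.03,"z":-0.08,"twist":0},{"fingers":1,"x":2.6,"y":-0.03,"z":-0.08,"twist":0}]'
python3 - <<'E'
from h import *
cap('side','side2');cap('top','top2')
a=cv2.imread('pics/side2.png')[120:270,150:300];b=cv2.imread('pics/top2.png')[150:300,180:330];cv2.imwrite('pics/c3.png',cv2.resize(np.hstack([a,b]),None,fx=2.6,fy=2.6,interpolation=2))
E
```

```text
time: 2.32
position: [0.5456, 0.0921, 0.0192]
tool_rot: [-0.948, 1.35, 0.946]
ft_force: [0.1, -0.2, 0.3]
grip_width: 0.997
```

View pics/c3.png

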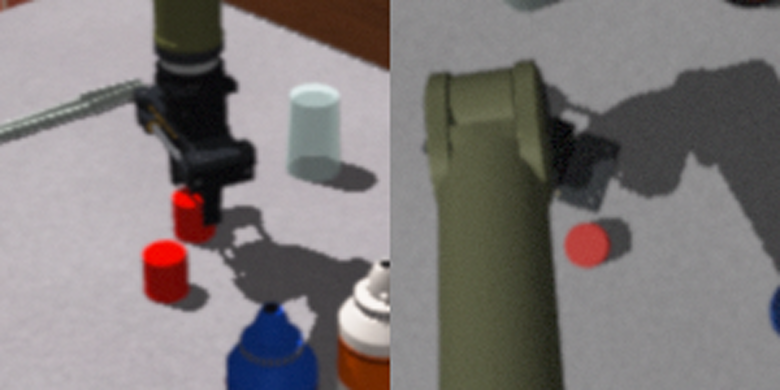

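The fingers straddle the far cup: the near finger is in front of its right side (crop 213,205). Now close on it.

```bash
python3 -m creep '[{"fingers":1,"x":0,"y":0.06,"z":0,"twist":0},{"fingers":0,"x":0,"y":0.06,"z":0,"twist":0},{"fingers":0,"x":0,"y":0.06,"z":0,"twist":0},{"fingers":0,"x":0,"y":0.06,"z":0,"twist":0},{"fingers":0,"x":0,"y":0.06,"z":0,"twist":0},{"fingers":0,"x":0,"y":0.06,"z":0,"twist":0},{"fingers":0,"x":0,"y":0.06,"z":0,"twist":0},{"fingers":0,"x":0,"y":0.06,"z":0,"twist":0},{"fingers":0,"x":0,"y":0.06,"z":0,"twist":0},{"fingers":0,"x":0,"y":0.06,"z":0,"twist":0},{"fingers":0,"x":0,"y":0.06,"z":0,"twist":0},{"fingers":0,"x":0,"y":0.06,"z":0,"twist":0},{"fingers":0,"x":0,"y":0.06,"z":0,"twist":0},{"fingers":0,"x":0,"y":0.06,"z":0,"twist":0}]' 35
python3 - <<'E'
from h import *
s=telemetry.get_state();print(s['position'],s['ft_force'],s['torque'],s['time'],s['grip_width']);
E
```

```text
time: 3.58
position: [0.5414, 0.092, 0.0168]
tool_rot: [-0.947, 1.355, 0.947]
ft_force: [0.3, -0.2, 0.4]
grip_width: 0.551
[0.54139066 0.0919501  0.01675656] [ 0.34778021 -0.23604091  0.36864594] [ 0.03888612 -0.00663427 -0.02133381] 3.5833 0.5513020634689312
```

The jaws closed to about 48 mm, which matches the 49 mm cap. Next: lift, then carry it to above the tub.

```bash
python3 -m creep '[{"fingers":0,"x":-0.5,"y":0,"z":0,"twist":0},{"fingers":0,"x":-1.2,"y":0,"z":0,"twist":0},{"fingers":0,"x":-2.1,"y":0,"z":0,"twist":0},{"fingers":0,"x":-3.0,"y":0,"z":0,"twist":0},{"fingers":0,"x":-3.9,"y":0,"z":0,"twist":0},{"fingers":0,"x":-4.7,"y":-0.1,"z":-0.4,"twist":0},{"fingers":0,"x":-4.7,"y":-0.2,"z":-1.2,"twist":0},{"fingers":0,"x":-4.7,"y":-0.4,"z":-2.1,"twist":0},{"fingers":0,"x":-4.7,"y":-0.6,"z":-3.0,"twist":0},{"fingers":0,"x":-4.7,"y":-0.8,"z":-3.9,"twist":0},{"fingers":0,"x":-4.7,"y":-1.0,"z":-4.8,"twist":0},{"fingers":0,"x":-4.7,"y":-1.2,"z":-5.7,"twist":0},{"fingers":0,"x":-4.7,"y":-1.4,"z":-6.6,"twist":0},{"fingers":0,"x":-4.7,"y":-1.55,"z":-7.4,"twist":0},{"fingers":0,"x":-4.7,"y":-1.63,"z":-7.9,"twist":0},{"fingers":0,"x":-4.7,"y":-1.63,"z":-8.19,"twist":0},{"fingers":0,"x":-4.7,"y":-1.63,"z":-8.19,"twist":0},{"fingers":0,"x":-4.7,"y":-1.63,"z":-8.19,"twist":0},{"fingers":0,"x":-4.7,"y":-1.63,"z":-8.19,"twist":0},{"fingers":0,"x":-4.7,"y":-1.63,"z":-8.19,"twist":0}]'
python3 - <<'E'
from h import *
s=telemetry.get_state();print(s['position'],s['joint_positions'],s['time']);print(rot(s['tool_rot']).round(3))
cap('side','side3');cap('top','top3')
a=cv2.imread('pics/side3.png')[150:300,220:370];b=cv2.imread('pics/top3.png')[150:300,280:430];cv2.imwrite('pics/c4.png',cv2.resize(np.hstack([a,b]),None,fx=2.6,fy=2.6,interpolation=2))
E
```

```text
time: 5.25
position: [0.4909, -0.2358, 0.2046]
tool_rot: [-0.949, 1.353, 0.95]
ft_force: [0.7, -0.0, -0.5]
grip_width: 0.551
[ 0.49089271 -0.23577809  0.20458413] [-0.21859013  0.09776874  0.66508148  1.72751941 -0.06282314  1.33788629
  1.68220578] 5.25
[[ 0.    -0.94   0.34 ]
 [ 0.001  0.34   0.94 ]
 [-1.     0.     0.001]]
```

View pics/c4.png

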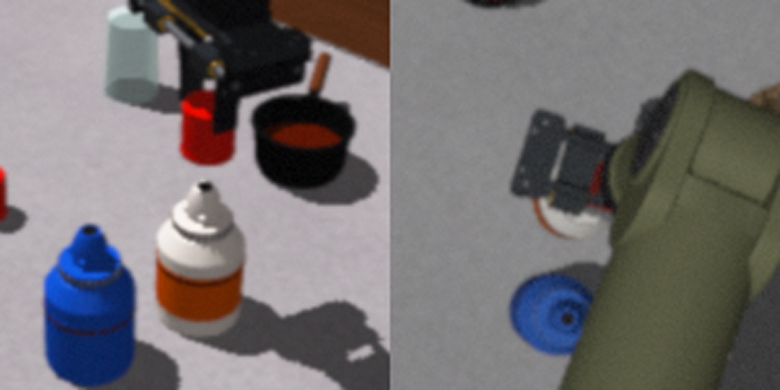

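The cap is held upright above the spout: side crop has the cap at (208,130) and the spout tip at (205,187). Now I'll measure the cap relative to the tub from the side camera.

Run:
```python
from h import *
from scipy.optimize import least_squares
d=dict(np.load('pics/side3.npz'));P=cloud(d);im=d['pixels'].astype(int)
def fitc(p,r,fs=.001):
    o=np.array(d['xyz'])[:2];
    best=least_squares(lambda q:np.hypot(p[:,0]-q[0],p[:,1]-q[1])-r,p[:,:2].mean(0)+.02*np.array([.78,.62]),loss='soft_l1',f_scale=fs).x
    return best, np.median(abs(np.hypot(*(p[:,:2]-best).T)-r))
red=(im[...,0]>70)&(im[...,1]<45)&(im[...,2]<45)&(P[...,2]>.15)&(P[...,2]<.26)&(np.hypot(P[...,0]-.49,P[...,1]+.238)<.06)
rc=np.argwhere(red);print(len(rc),rc.min(0),rc.max(0))
p=P[red];print('z',np.percentile(p[:,2],[1,50,99]));print('cap',fitc(p,.0245))
near=np.hypot(P[...,0]-.49,P[...,1]+.238)
for a,b,r in((.025,.085,.042),(.12,.135,.016),(.108,.117,.028)):
    m=(P[...,2]>a)&(P[...,2]<b)&(near<r+.012)&~(im[...,2]>im[...,0]+25);q=P[m];print('tub',a,len(q),fitc(q,r))
# silhouette columns
for r in range(rc[:,0].min(),rc[:,0].max()+1,2):
    c=rc[rc[:,0]==r][:,1];print(r,c.min(),c.max())
a=d['pixels'][170:290,250:350,::-1];cv2.imwrite('pics/c5.png',cv2.resize(a,None,fx=5,fy=5,interpolation=2))
```

```text
382 [185 290] [212 309]
z [0.19079947 0.21852608 0.24054628]
cap (array([ 0.49521951, -0.23900584]), np.float64(0.001441065997957909))
tub 0.025 632 (array([ 0.49226891, -0.23921388]), np.float64(0.0007759397701710205))
tub 0.12 78 (array([ 0.49209489, -0.23884236]), np.float64(0.0010124189466947792))
tub 0.108 135 (array([ 0.49256367, -0.23881261]), np.float64(0.0017308037499377434))
185 294 301
187 291 301
189 290 301
191 290 301
193 290 301
195 291 301
197 291 301
199 291 301
201 291 309
203 291 309
205 290 308
207 290 308
209 291 308
211 293 306
```

View pics/c5.png

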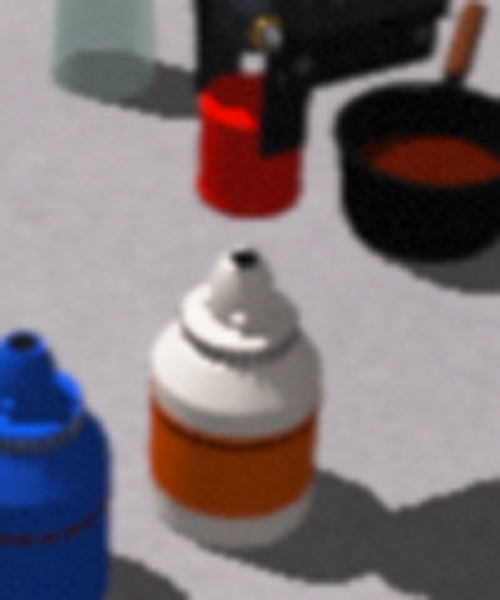

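Run:
```python
from h import *
d=dict(np.load('pics/side3.npz'));K=d['K'];Rm=rot(d['attitude'])
def proj(p):
    c=Rm.T@(np.array(p)-d['xyz']);return K[0,2]+K[0,0]*c[0]/-c[2],K[1,2]+K[1,1]*-c[1]/-c[2]
for z in(.15,.118,.05): print('tub',z,proj((.491,-.238,z)))
for z in(.185,.2,.238):print('cap if on axis',z,proj((.491,-.238,z)))
print('1mm lateral px',proj((.491-.00062*5,-.238+.00078*5,.2)))
im=d['pixels'].astype(int)
for r in range(203,213): print(r,im[r,286:313,0])
for r in (262,266,270): print(r, im[r,274:320,2])
for r in (222,224,226,228): print(r, im[r,288:310,2])
```

```text
tub 0.15 (np.float64(297.73483747571134), np.float64(221.02319707505376))
tub 0.118 (np.float64(297.06566448629707), np.float64(231.69626494934178))
tub 0.05 (np.float64(295.70896799611273), np.float64(253.33508473676275))
cap if on axis 0.185 (np.float64(298.49075110834923), np.float64(208.96664722042556))
cap if on axis 0.2 (np.float64(298.822702292286), np.float64(203.67214553976353))
cap if on axis 0.238 (np.float64(299.6860449676416), np.float64(189.90214119319768))
1mm lateral px (np.float64(296.6913586343875), np.float64(203.53899314632878))
203 [182 183 182 174 159 146 135 126 120 113 109 109 109 108 111 107 110 111
 109 108 109 108 104 112 141 174 181]
204 [185 185 187 177 159 147 136 127 120 114 110 109 109 111 110 112 109 109
 109 108 108 106 107 116 147 175 182]
205 [187 190 189 184 163 145 136 127 118 111 110 108 109 110 112 112 111 111
 107 106 107 106 107 117 148 176 183]
206 [187 187 188 185 168 146 130 124 115 110 108 108 111 111 111 113 109 110
 111 109 107 106 104 113 144 175 181]
207 [186 185 184 181 177 158 136 126 114 109 109 111 110 107 109 112 111 110
 110 108
[... 860 characters left out ...]
0   3   0   1
   0   0   3   1   3   5   3   0   0   0   1   1   2   0   0   2   2   0
  10  34  56  65  67  69  67  69  81  97]
270 [188 187 186 184 185 181 171 156 140 121  88  54  32  13   7   1   1   1
   0   2   0   2   0   0   0   0   4   2   2   0   4   5  13  30  46  69
  87  87  75  68  69  69  67  68  70  68]
222 [181 179 181 182 186 201 221 217 154  69  28  28  41  76 115 147 171 179
 182 181 180 180]
224 [180 181 183 187 195 207 207 200 179 134 106 106 104 108 107 118 149 172
 177 179 177 178]
226 [180 184 195 200 197 195 187 176 162 145 120 112 113 110 107 109 133 165
 178 179 178 180]
228 [218 233 235 229 198 176 166 156 144 132 117 112 110 111 108 107 111 126
 150 169 180 180]
```

Laterally the cap and tub silhouettes agree to about 0.5 mm. In depth the cap looks about 2 mm too far, so I'll correct that, then descend until the lip is round the tapered part and check the force.

```bash
python3 -m creep '[{"fingers":0,"x":0.2,"y":0.03,"z":-0.05,"twist":0},{"fingers":0,"x":0.5,"y":0.03,"z":-0.05,"twist":0},{"fingers":0,"x":0.8,"y":0.03,"z":-0.05,"twist":0},{"fingers":0,"x":1.0,"y":0.03,"z":-0.05,"twist":0},{"fingers":0,"x":1.1,"y":0.03,"z":-0.05,"twist":0},{"fingers":0,"x":1.2,"y":0.03,"z":-0.05,"twist":0},{"fingers":0,"x":1.2,"y":0.03,"z":-0.05,"twist":0},{"fingers":0,"x":1.2,"y":0.03,"z":-0.05,"twist":0},{"fingers":0,"x":1.2,"y":0.03,"z":-0.05,"twist":0}]'
python3 - <<'E'
from h import *
s=telemetry.get_state();print(s['position'],s['ft_force'],s['torque'],s['time'])
cap('side','side4')
a=cv2.imread('pics/side4.png')[170:290,250:350];cv2.imwrite('pics/c6.png',cv2.resize(a,None,fx=5,fy=5,interpolation=2))
E
```

```text
time: 6.1
position: [0.4886, -0.2398, 0.1572]
tool_rot: [-0.947, 1.354, 0.946]
ft_force: [0.3, 0.0, -0.2]
grip_width: 0.559
[ 0.48861226 -0.23976886  0.15719269] [ 0.28613948  0.00140209 -0.23683524] [ 0.00502379  0.06926723 -0.02835851] 6.1
```

View pics/c6.png

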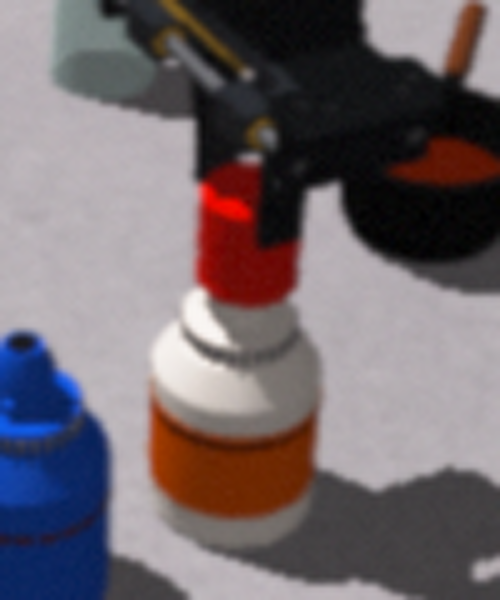

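Run:
```python
from h import *
d=dict(np.load('pics/side4.npz'));im=d['pixels'].astype(int);P=cloud(d)
for r in (218,220,222,224,226,228): print(r,'B',im[r,284:315,2].tolist())
for r in (232,234,236,238,240): print(r,'R',im[r,282:315,0].tolist())
red=(im[...,0]>70)&(im[...,1]<45)&(im[...,2]<45)&(P[...,2]>.13)&(P[...,2]<.2)&(np.hypot(P[...,0]-.49,P[...,1]+.238)<.05)
p=P[red];q=p[p[:,2]<.158];print(len(q),q.min(0),q.max(0))
from scipy.optimize import least_squares
for s in(p,q):print(least_squares(lambda c:np.hypot(s[:,0]-c[0],s[:,1]-c[1])-.0245,[.49,-.238],loss='soft_l1',f_scale=.001).x)
```

```text
218 B [184, 182, 182, 176, 154, 99, 36, 11, 4, 5, 9, 8, 9, 4, 5, 9, 9, 12, 11, 13, 14, 15, 11, 10, 19, 57, 119, 167, 180, 181, 180]
220 B [180, 178, 178, 176, 159, 111, 47, 9, 1, 5, 5, 9, 4, 2, 12, 9, 4, 11, 8, 7, 8, 7, 5, 10, 26, 71, 140, 173, 181, 184, 182]
222 B [180, 182, 182, 178, 151, 85, 26, 3, 5, 9, 6, 4, 4, 1, 8, 6, 7, 6, 7, 2, 5, 8, 5, 8, 35, 97, 158, 179, 181, 182, 181]
224 B [181, 180, 179, 174, 148, 79, 19, 10, 8, 10, 7, 4, 8, 5, 5, 12, 11, 4, 9, 9, 10, 4, 2, 10, 30, 89, 151, 174, 181, 179, 182]
226 B [180, 180, 179, 176, 160, 111, 50, 13, 3, 5, 5, 6, 7, 4, 6, 1, 5, 5, 2, 11, 9, 1, 7, 11, 39, 103, 164, 181, 181, 178, 180]
228 B [181, 185, 185, 196, 215, 226, 202, 119, 40, 17, 5, 0, 1, 3, 7, 1, 5, 5, 2, 6, 3, 10, 18, 58, 114, 159, 177, 180, 178, 177, 180]
232 R [186, 187, 184, 181, 208, 243, 248, 248, 246, 229, 159, 118, 116, 118, 119, 119, 118, 118, 118, 116, 116, 111, 111, 108, 110, 113, 117, 140, 171, 179, 181, 182, 183]
234 R [188, 195, 211, 216, 200, 230, 245, 248, 248, 246, 233, 182, 132, 115, 116, 120, 123, 121, 119, 116, 114, 112, 112, 111, 113, 112, 111, 129, 167, 181, 183, 182, 181]
236 R [217, 235, 242, 236, 186, 145, 189, 233, 244, 247, 248, 244, 227, 156, 116, 115, 113, 114, 112, 115, 112, 112, 113, 110, 110, 103, 88, 90, 123, 150, 175, 179, 181]
238 R [241, 244, 245, 243, 237, 198, 134, 113, 138, 177, 210, 232, 232, 211, 155, 131, 117, 114, 113, 114, 113, 110, 109, 103, 89, 77, 81, 97, 108, 124, 152, 175, 180]
240 R [245, 244, 243, 243, 244, 244, 235, 185, 127, 91, 94, 89, 100, 114, 118, 123, 108, 98, 102, 89, 88, 85, 77, 82, 82, 96, 108, 113, 112, 110, 116, 139, 173]
102 [ 0.46513172 -0.26873585  0.14110169] [ 0.49643914 -0.22992519  0.15769731]
[ 0.4928485  -0.24330508]
[ 0.49209258 -0.24169012]
```

Residual is about 1 mm, within the play. I'll nudge back and go down to the catches in small steps, watching force.

```bash
python3 -m creep '[{"fingers":0,"x":0.08,"y":0.02,"z":0.03,"twist":0},{"fingers":0,"x":0.16,"y":0.02,"z":0.03,"twist":0},{"fingers":0,"x":0.24,"y":0.02,"z":0.03,"twist":0},{"fingers":0,"x":0.28,"y":0.02,"z":0.03,"twist":0},{"fingers":0,"x":0.28,"y":0.02,"z":0.03,"twist":0},{"fingers":0,"x":0.28,"y":0.02,"z":0.03,"twist":0}]'; python3 -m creep '[{"fingers":0,"x":0.03,"y":0,"z":0,"twist":0},{"fingers":0,"x":0.05,"y":0,"z":0,"twist":0},{"fingers":0,"x":0.05,"y":0,"z":0,"twist":0}]'
```

```text
time: 6.65
position: [0.4878, -0.2381, 0.1454]
tool_rot: [-0.947, 1.355, 0.947]
ft_force: [-0.2, -0.0, -0.7]
grip_width: 0.553
time: 6.9
position: [0.4886, -0.238, 0.1441]
tool_rot: [-0.947, 1.354, 0.946]
ft_force: [0.6, 0.2, 2.9]
grip_width: 0.554
```

Contact at TCP z 0.144 (cap rests at 0.128 + 0.0168 = 0.1448), as expected. Now press on in 1 mm steps.

```bash
python3 -m creep '[{"fingers":0,"x":0.02,"y":0,"z":0,"twist":0},{"fingers":0,"x":0.04,"y":0,"z":0,"twist":0},{"fingers":0,"x":0.04,"y":0,"z":0,"twist":0}]'; python3 -m creep '[{"fingers":0,"x":0.02,"y":0,"z":0,"twist":0},{"fingers":0,"x":0.04,"y":0,"z":0,"twist":0},{"fingers":0,"x":0.04,"y":0,"z":0,"twist":0}]'
```

```text
time: 7.15
position: [0.4892, -0.238, 0.1431]
tool_rot: [-0.948, 1.352, 0.946]
ft_force: [0.3, 1.0, 6.2]
grip_width: 0.55
time: 7.4
position: [0.4895, -0.2379, 0.142]
tool_rot: [-0.948, 1.352, 0.945]
ft_force: [0.8, 2.1, 6.8]
grip_width: 0.553
```

```bash
for i in 1; do python3 -m creep '[{"fingers":0,"x":0.02,"y":0,"z":0,"twist":0},{"fingers":0,"x":0.04,"y":0,"z":0,"twist":0},{"fingers":0,"x":0.04,"y":0,"z":0,"twist":0}]'; python3 -m creep '[{"fingers":0,"x":0.02,"y":0,"z":0,"twist":0},{"fingers":0,"x":0.04,"y":0,"z":0,"twist":0},{"fingers":0,"x":0.04,"y":0,"z":0,"twist":0}]'; done
```

```text
time: 7.65
position: [0.4884, -0.2375, 0.1389]
tool_rot: [-0.947, 1.354, 0.947]
ft_force: [0.7, 0.8, 1.1]
grip_width: 0.551
time: 7.9
position: [0.4869, -0.2381, 0.1359]
tool_rot: [-0.946, 1.357, 0.948]
ft_force: [0.9, -0.5, -2.8]
grip_width: 0.554
```

The force dropped, so it has clicked and the catches are pulling the cap down. Continuing to the collar.

```bash
python3 -m creep '[{"fingers":0,"x":0.02,"y":0,"z":0,"twist":0},{"fingers":0,"x":0.04,"y":0,"z":0,"twist":0},{"fingers":0,"x":0.04,"y":0,"z":0,"twist":0}]'; python3 -m creep '[{"fingers":0,"x":0.02,"y":0,"z":0,"twist":0},{"fingers":0,"x":0.03,"y":0,"z":0,"twist":0},{"fingers":0,"x":0.03,"y":0,"z":0,"twist":0}]'
```

```text
time: 8.15
position: [0.4876, -0.2381, 0.1351]
tool_rot: [-0.947, 1.356, 0.947]
ft_force: [0.7, 0.4, -3.0]
grip_width: 0.554
time: 8.4
position: [0.4879, -0.2383, 0.1348]
tool_rot: [-0.947, 1.355, 0.947]
ft_force: [-1.1, 1.1, 2.0]
grip_width: 0.554
```

```bash
python3 -m creep '[{"fingers":0,"x":0.02,"y":0,"z":0,"twist":0},{"fingers":0,"x":0.03,"y":0,"z":0,"twist":0},{"fingers":0,"x":0.03,"y":0,"z":0,"twist":0}]'; python3 -m creep '[{"fingers":0,"x":0.02,"y":0,"z":0,"twist":0},{"fingers":0,"x":0.02,"y":0,"z":0,"twist":0},{"fingers":0,"x":0.02,"y":0,"z":0,"twist":0}]'
```

```text
time: 8.65
position: [0.4885, -0.2387, 0.1348]
tool_rot: [-0.948, 1.354, 0.946]
ft_force: [-3.3, 1.6, 7.7]
grip_width: 0.556
time: 8.9
position: [0.4889, -0.2388, 0.1349]
tool_rot: [-0.948, 1.353, 0.945]
ft_force: [-2.4, 1.6, 13.4]
grip_width: 0.553
```

```bash
python3 -m creep '[{"fingers":0,"x":-0.007,"y":0.01,"z":0,"twist":0},{"fingers":0,"x":-0.007,"y":0.01,"z":0,"twist":0},{"fingers":0,"x":-0.007,"y":0.01,"z":0,"twist":0},{"fingers":0,"x":-0.007,"y":0.01,"z":0,"twist":0},{"fingers":0,"x":-0.007,"y":0.01,"z":0,"twist":0},{"fingers":0,"x":-0.007,"y":0.01,"z":0,"twist":0}]'
python3 - <<'E'
from h import *
cap('side','side5');cap('top','top5')
s=telemetry.get_state();print(s['position'],s['ft_force'],s['time'])
d=dict(np.load('pics/side5.npz'));P=cloud(d);im=d['pixels'].astype(int)
from scipy.optimize import least_squares
near=np.hypot(P[...,0]-.49,P[...,1]+.238)
m=(P[...,2]>.025)&(P[...,2]<.085)&(near<.054)&~(im[...,2]>im[...,0]+25);q=P[m]
print(least_squares(lambda c:np.hypot(q[:,0]-c[0],q[:,1]-c[1])-.042,[.49,-.238],loss='soft_l1',f_scale=.001).x)
a=cv2.imread('pics/side5.png')[170:290,240:360];b=cv2.resize(cv2.imread('pics/side5.png'),(480,360));cv2.imwrite('pics/c7.png',cv2.resize(a,None,fx=5,fy=5,interpolation=2))
E
```

```text
time: 9.4
position: [0.4884, -0.2386, 0.1348]
tool_rot: [-0.948, 1.353, 0.945]
ft_force: [-2.1, 1.5, 10.6]
grip_width: 0.555
[ 0.48842972 -0.2386182   0.13478895] [-3.44689703  1.48937008 10.52278648] 9.5
[ 0.49245367 -0.23937449]
```

View pics/c7.png

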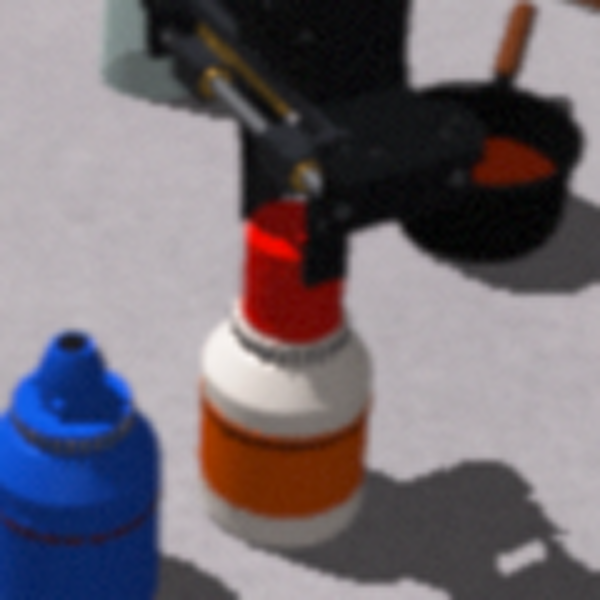

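View pics/side5.png

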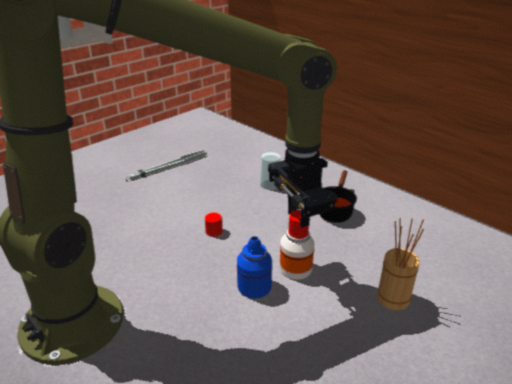

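The cap sits on the collar (crop 292,335) and the tub is upright and unmoved (fit 0.2 mm from before). The push reads 10.5 N with a ~0.4 N sensor offset, so I'll add a touch and check that it holds.

```bash
python3 -m creep '[{"fingers":0,"x":0.002,"y":0,"z":0,"twist":0},{"fingers":0,"x":0.002,"y":0,"z":0,"twist":0},{"fingers":0,"x":0.002,"y":0,"z":0,"twist":0},{"fingers":0,"x":0.002,"y":0,"z":0,"twist":0},{"fingers":0,"x":0.002,"y":0,"z":0,"twist":0},{"fingers":0,"x":0.002,"y":0,"z":0,"twist":0}]'; python3 -m creep '[{"fingers":0,"x":0,"y":0,"z":0,"twist":0},{"fingers":0,"x":0,"y":0,"z":0,"twist":0},{"fingers":0,"x":0,"y":0,"z":0,"twist":0},{"fingers":0,"x":0,"y":0,"z":0,"twist":0},{"fingers":0,"x":0,"y":0,"z":0,"twist":0},{"fingers":0,"x":0,"y":0,"z":0,"twist":0}]'
```

```text
time: 10.0
position: [0.4885, -0.2386, 0.1348]
tool_rot: [-0.948, 1.353, 0.945]
ft_force: [-3.7, 1.7, 10.2]
grip_width: 0.554
time: 10.5
position: [0.4885, -0.2386, 0.1348]
tool_rot: [-0.948, 1.353, 0.945]
ft_force: [-2.6, 1.9, 10.4]
grip_width: 0.557
```

```bash
python3 -c "
from bench import workorder;print(workorder.close_job())"
```

```text
the job is handed in; nothing more can be done
None
```

The cap is snapped fully home on the white tub's spout, and the job was handed in at 10.5 s with the hand still pressing it down at about 10 N. I took the farther of the two red cups, 0.55 m from the base against 0.45 m for the other.

- **Click and seat:** The push rose to about 7 N, then dropped to about -3 N as the catches pulled the cap down. It stopped hard at TCP z 0.1348, against 0.1348 expected when seated.
- **Final push:** The last readings were 10.2 and 10.4 N downward, and the position held steady over the last second. The highest push I saw was 13.4 N, briefly, before I backed off.
- **Tub and other objects:** The tub is upright and within about 0.2 mm of where it started. In the last side picture the tumbler, pot, tongs and skewer holder look unmoved; I did not measure them.
- **Minor disagreements:** A sideways force of about 3 N remained on the cap at the end, which I left. The two cameras disagreed by up to 6 mm on the cap's y position, but the jaws took that up when they closed.

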